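# Reseat the proud tube in the reader bay that shows amber

### The arm

A 6-joint arm with a two-finger parallel gripper is mounted at the origin on a cart in front of the work surface, level with it; the furniture and walls round the work are solid. World frame = base frame: x ahead of the robot, y to its left, z up, the work surface at z = 0. Lengths are in m, angles in rad, forces in N, time in s.
With the tool pointing down it reaches from about 0.3 to 0.775 m from the base axis. Payload 14.6 kg.
Tool frame: the origin (TCP) lies midway between the tips of the shut fingers; the grasp point (between the pads) lies 19 mm behind it; z points along the fingers, y is the line along which they close (so a half turn about z gives the same grasp; the last joint's range is limited). The gripper opens to 85 mm and grips with 20 to 120 N. Pads are 22 mm wide; open, the fingers measure 114 mm over their backs; the gripper's body (76 mm by 85 mm) begins 54 mm behind the grasp point. The pads swing forward as they close: fully open they stand 13 mm farther back than shut.
Start: joints at [-1.194, 0.3, 1.521, -0, 1.321, -0.067], TCP at [0.236, -0.497, 0.231] pointing down, gripper open.
Joint ranges: [-3.03, 3.03], [-0.79, 2.21], [0.23, 2.52], [-1.04, 4.18], [0, 3.07], [-2.55, 2.55]. Speed limits (rad/s): [2.22, 2.22, 2.57, 3.14, 3.14, 3.14].

### API

Orientations are given as a unit quaternion [x, y, z, w].
In Python, from cell import r gives the robot as it stands. Calls block until the motion is done:
- r.move_pose(position, orientation): joint-space move of the TCP to a pose.
- r.move_linear(position, rot=None, vel=0.15, f_stop=None): straight line of the TCP; rot=None keeps the orientation; vel is the mean speed in m/s. With f_stop (N) it stops when the force on the tool has changed by that much, and returns True; else False.
- r.goto_joints(angles): joint-space move.
- r.set_gripper(opening, grip_force=None): finger opening in m; grip_force is the grip in N (None keeps the last); returns when the fingers have stopped.
- r.dwell(seconds).
- r.solve_ik(position, orientation): joint angles nearest the present ones, or None.
- r.get_image(name): name is "side" or "top"; returns a dict with "pixels" (480x640x3 uint8, red, green, blue), "z_map" (480x640 float32, m along the optical axis (not along the pixel's ray), 0 where there is no reading), "intrinsics" (3x3 intrinsics, pixels), "D" ([k1, k2, p1, p2, k3] as OpenCV has them; the pictures are not rectified), "camera_from_world" (4x4, takes a point from world to camera coordinates). Camera axes: x right, y down, z forward; pixel columns grow to the right and rows downward; lengths in m; the calibration is good to about 2 mm. A picture is of the moment at which its call begins.
A pose or a line that the arm cannot do raises r.PlanningError and nothing moves.
- r.close_job(): hands the job in; it is judged then, once.
Trained networks look in a picture, given as the dict that the camera call returned (one of the last four; its "shot" number tells which), for a name from the list of things; names that differ only in an ending like _2 or _b are one class to them, and where a whole thing is asked for, a point or a joint stands for the part that bears it (a point fixed in the world has none). Each returns a list of dicts, best first, with "conf" (0 to 1); they miss things now and then, are a little off and sometimes report something else, mostly with a low value. They report only what shows in the picture. A call takes as long as a camera call. They do not tell look-alikes from the thing itself.
- r.outline_of(picture, thing): "region" (480x640 bool, what is visible of it) and "bbox" ([left, top, right, bottom] in pixels, round what is visible of it).
- r.place_of(picture, thing): "uv" ([column, row] in pixels: a listed point, or the origin of a listed thing).
Readings, each from a call of its own:
- r.current_time_s(): time.
- r.current_qpos(): joint angles.
- r.current_joint_velocities(): joint speeds.
- r.current_effort(): joint torques, N m.
- r.current_ee_pos(): TCP position.
- r.current_tool_rot(): TCP orientation.
- r.current_wrist_force(): force on the tool from outside, world axes, zero at the start.
- r.current_ft_torque(): the same for the moment, N m.
- r.current_opening(): finger opening in m.
- r.current_finger_force(): force on a finger pad.
Only numpy, scipy, OpenCV 4.12 (cv2) and the standard library are available. Lean on these libraries where they do the work, as an engineer would, in place of code of your own. Each camera call takes 0.05 s, during which the arm holds its last target. There are 200 camera calls.

### The job

On the three-bay tube reader, the bay with the amber lamp reports a tube that is not fully down. Press the front of that bay's hood down once and take the hand away, so that its push-push catch lets go and the hood springs open, and watch without touching the reader for a good second that the hood stays open. Then push the proud orange-capped tube fully down into its well with the fingertips, and leave the hood standing open and the other two bays shut; nothing is to be picked up, pulled out or knocked about.

Things in the scene. Friction and masses are not known exactly. Their poses are not given: they have to be found in the camera images.
- reader: grey frame of the tube reader, fixed to the bench, 188 deep x 220 wide x 60 mm high; origin at the bench under its middle, x towards its rear (hinge) side, y to its left as seen from the front, z up. It carries three bays side by side in y, 66 mm apart, in an order that differs from start to start, all turned the same way as the frame
- bay_amber: the bay with the amber lamp: fixed white module, 140 deep (x) x 63 wide (y), flat deck 66 mm above the bench; origin under its middle, 16 mm above the bench, axes as the reader's. On the deck an aluminium block, top 72 above the bench, with two wells: front (x -10) holds the tube, rear (x +21) is empty. Hood hinge at x +42, 78 above the bench; the shut hood covers x -49 to +43
- lamp_amber (a point): middle of the top of the amber lamp (34 x 10 mm) on the deck in front of the hood of the bay to be served
- lamp_green_1 (a point): middle of the top of the green lamp of one of the two bays to be left alone
- lamp_green_2 (a point): middle of the top of the green lamp of the other bay to be left alone
- press_amber (a point): middle of the round press mark (25 mm across) on the flat top of the amber bay's hood (92 deep, 54 wide, 26 high), 18 behind its front edge, 101 mm above the bench when shut; it moves with the hood. 2.5 N here starts the hood down, 6 to 10 N holds it on its lower stop, 5 mm down
- hood_amber (a joint): angle of the amber bay's spring hood (rad): about 0 shut and latched, top level; negative pressed down, stop at -0.068. Pressed past -0.045 and let up, it is set free and a damped spring swings it in about 1.5 s to its stop at 2.05, leaning back past upright, highest edge 155 above the bench, behind the hinge. Shutting it again latches it again
- pin_amber (a joint): sideways place (m) of the sprung steel pin of the amber bay's heart-cam catch, in the slot under the hood: about 0 latched, +0.004 free; it goes below -0.004 only when an open hood is pushed shut again
- hood_green_1 (a joint): angle of the hood of one green-lamp bay (rad), same hood and catch; about 0 is shut and latched, to be left alone
- hood_green_2 (a joint): angle of the hood of the other green-lamp bay (rad), same hood and catch; about 0 is shut and latched, to be left alone
- tube (a joint): height (m) of the tube in the amber bay above its home: 0 is fully down, with the cap's underside on the aluminium block; it starts 8 to 12 mm proud. It slides stiffly in its well, needs about 4 N to move, stays where it is left and stops hard at 0
- tube_top (a point): middle of the top of the tube's orange cap (15 mm across, 7 mm thick), hidden under the shut hood; 79 mm above the bench when the tube is fully down
- tube_rack: loose green tube rack, 150 x 55 x 46 high, standing to the right of the reader; origin at the middle of its underside, y along its length
- film_box: loose cream carton, 140 x 60 x 50 high, standing to the left of the reader; origin at the middle of its underside, y along its length
- sink_vial: loose small white-capped vial, 35 across x 50 high, standing at the right front of the reader; origin at the middle of its underside
Things that resemble listed ones, but are neither listed nor needed, are in the scene too. What is shaped like the film_box but yellow is not meant.

How it is judged:
On the way, in this order (a step that is already met when the one before it is completed fails the run):
1. the amber bay's hood is pressed down against its catch (value of joint hood_amber below -0.02 rad), for 0.04 s.
2. the hood has sprung open and stays open for a second with the robot touching nothing of that bay (value of joint hood_amber above 1.9 rad and velocity of joint hood_amber between -0.1 and 0.1 rad/s and contact force between each of the fingers, the arm and bay_amber below 0.1 N), for 1 s.
3. the tube is pushed fully down (value of joint tube below 0.0015 m), for 0.2 s.
At the end, for the whole second after the job is handed in: The amber bay's hood stands still at its open stop (above 1.9 rad), its tube is within 1.5 mm of fully down, the two green bays' hoods are shut and latched (between -0.015 and 0.05 rad), and the rack, carton and vial are at rest where they stood (within 20 mm) (value of joint hood_amber above 1.9 rad and velocity of joint hood_amber between -0.1 and 0.1 rad/s and value of joint tube below 0.0015 m and value of joint hood_green_1 between -0.015 and 0.05 rad and value of joint hood_green_2 between -0.015 and 0.05 rad and linear speed of each of tube_rack, film_box, sink_vial below 0.02 m/s); the robot touches nothing.
It fails at once if a green bay's hood is pressed or opened (value of joint any of hood_green_1, hood_green_2 below -0.02 rad or value of joint any of hood_green_1, hood_green_2 above 0.1 rad).
It fails at once if the opened hood is pushed shut again (a second press) (value of joint pin_amber below -0.003 m).
It fails at once if the tube is pulled up out of its well (value of joint tube above 0.016 m).
It fails at once if the rack, the carton or the vial is moved by more than 20 mm or tipped (distance of any of tube_rack, film_box, sink_vial from where it was at the start of the episode above 0.02 m or angle between any of tube_rack, film_box, sink_vial's own z axis and vertical above 0.3 rad).
It also fails if it takes over 38 s, if anything falls off the work surface, if the arm or the gripper's body presses on something with over 40 N, if the wrist force passes 120 N, or if a joint passes its speed limit or range.

## Working session

There is one attempt and no reset: what is moved stays moved. The work goes in short steps, each a Python script; the robot and the scene stay as the last script left them, time stands still between calls to the robot, and variables do not carry over. Pictures are saved under pics/ and viewed, at most 10 in all, crops included, and the job is handed in when it is done.

```bash
mkdir -p pics; cat > h.py <<'E'
import numpy as np, cv2
from cell import r
def ray(p,uv):
    K=np.array(p["intrinsics"]);D=np.array(p["D"],float)
    n=cv2.undistortPoints(np.array([[uv]],float),K,D)[0,0]
    T=np.linalg.inv(np.array(p["camera_from_world"]))
    return T[:3,3],T[:3,:3]@np.array([n[0],n[1],1.])
def at_z(p,uv,z):
    o,d=ray(p,uv);return o+d*(z-o[2])/d[2]
def at_depth(p,uv):
    u,v=np.round(uv).astype(int);w=p["z_map"][v-2:v+3,u-2:u+3];w=w[w>0]
    o,d=ray(p,uv);return o+d*np.median(w) if w.size else None
def save(p,n): cv2.imwrite("pics/"+n,p["pixels"][:,:,::-1])
E
python3 - <<'E'
from h import *
np.set_printoptions(precision=4,suppress=True)
for c in("top","side"):
    p=r.get_image(c);save(p,c+"0.png")
    for t,z in(("lamp_amber",None),("lamp_green_1",None),("press_amber",.101),("reader",0),("tube_rack",0),("film_box",0),("sink_vial",0)):
        for d in r.place_of(p,t)[:4]:
            print(c,t,round(d["conf"],2),np.array(d["uv"]),at_depth(p,d["uv"]),at_z(p,d["uv"],z if z is not None else .068))
print(r.current_time_s(),r.current_tool_rot())
E
```

```text
top lamp_amber 0.67 [367.8 241.6] [ 0.5083 -0.0196  0.0696] [ 0.5084 -0.0198  0.068 ]
top lamp_green_1 0.84 [330.1 236.3] [0.5192 0.0469 0.069 ] [0.5193 0.0469 0.068 ]
top lamp_green_1 0.81 [403.7 248.8] [ 0.4942 -0.0834  0.068 ] [ 0.4941 -0.0834  0.068 ]
top press_amber 0.71 [370.4 220.2] [ 0.5429 -0.022   0.1015] [ 0.5429 -0.0221  0.101 ]
top press_amber 0.32 [401.1 248.5] [ 0.4948 -0.0786  0.0688] [ 0.4932 -0.0732  0.101 ]
top tube_rack 0.88 [459.7 204.9] [ 0.575  -0.1969  0.0376] [ 0.5801 -0.2081  0.    ]
top film_box 0.91 [187.6 203.2] [0.5872 0.3058 0.0504] [0.5949 0.3195 0.    ]
top film_box 0.74 [269.2 204.6] [0.581  0.1559 0.0507] [0.5883 0.1611 0.    ]
top sink_vial 0.66 [445.3 262.6] [ 0.4681 -0.1618  0.0501] [ 0.469  -0.1748  0.    ]
side lamp_amber 0.94 [351.8 236.3] [ 0.5045 -0.0241  0.0682] [ 0.5046 -0.0243  0.068 ]
side lamp_amber 0.33 [366.1 206.4] [ 0.517  -0.0951  0.1   ] [ 0.5381 -0.1351  0.068 ]
side lamp_green_1 0.7 [326.9 251.2] [0.518  0.0469 0.0682] [0.5182 0.0467 0.068 ]
side lamp_green_1 0.57 [365.5 224.5] [ 0.504  -0.078   0.0669] [ 0.5034 -0.0767  0.068 ]
side press_amber 0.6 [337.9 218. ] [ 0.54   -0.0206  0.1017] [ 0.5406 -0.0214  0.101 ]
side reader 0.36 [327.2 242.6] [0.5328 0.0255 0.0688] [ 0.5776 -0.0417  0.    ]
side tube_rack 0.64 [363.9 204.9] [ 0.5225 -0.0946  0.1018] [ 0.5908 -0.222   0.    ]
side film_box 0.96 [260.5 289.6] [0.5634 0.1964 0.0505] [0.5979 0.1629 0.    ]
side film_box 0.79 [202.1 339.8] [0.5725 0.3354 0.0356] [0.5968 0.3204 0.    ]
side film_box 0.24 [338.7 219.1] [ 0.5366 -0.0185  0.1017] [ 0.6074 -0.1318  0.    ]
side sink_vial 0.58 [396.4 235.4] [ 0.4614 -0.1574  0.0067] [ 0.4646 -0.1651  0.    ]
0.8 [0.9755 0.2201 0.     0.    ]
```

```bash
python3 - <<'E'
import cv2
t=cv2.imread("pics/top0.png")[150:310,160:500];s=cv2.imread("pics/side0.png")[150:350,180:440]
cv2.imwrite("pics/c.png",cv2.vconcat([cv2.resize(t,(600,282)),cv2.resize(s,(600,318),interpolation=3)[:318]]))
E
```

```text
(no output)
```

View pics/c.png

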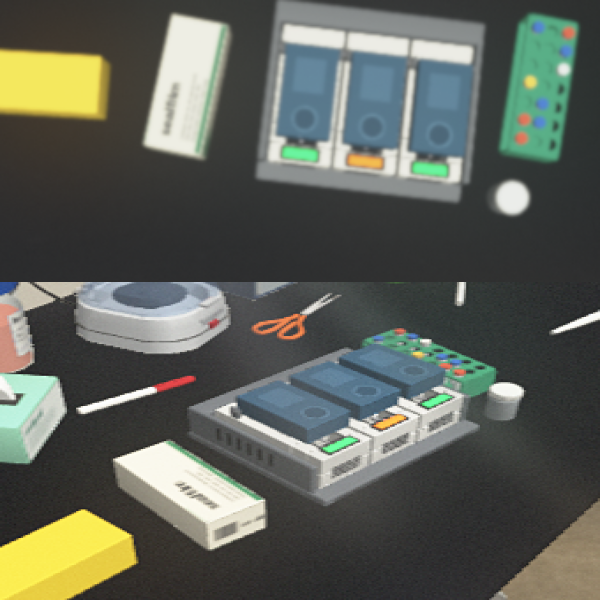

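Amber is the middle bay (lamp at about 368,242 in top, press mark at about 370,221). The network points agree with the picture, and their heights (0.068, 0.1015) match. Next I refine the yaw from the lamp colours and move above the press mark.

```bash
python3 - <<'E'
from h import *
np.set_printoptions(precision=4,suppress=True)
p=r.get_image("top")
# yaw: high-z hood tops (z>0.095) as a minimum-area rectangle, cloud in world
K=np.array(p["intrinsics"]);D=np.array(p["D"],float);T=np.linalg.inv(np.array(p["camera_from_world"]))
v,u=np.mgrid[150:300,300:460];z=p["z_map"][150:300,300:460]
n=cv2.undistortPoints(np.stack([u,v],-1).reshape(-1,1,2).astype(float),K,D)[:,0]
w=(np.c_[n,np.ones(len(n))]*z.reshape(-1,1))@T[:3,:3].T+T[:3,3]
m=(abs(w[:,2]-.101)<.004)&(abs(w[:,1]+.02)<.14)&(w[:,0]>.5)&(w[:,0]<.66)
lab=cv2.connectedComponentsWithStats(m.reshape(z.shape).astype(np.uint8))
for i in range(1,lab[0]):
    if lab[2][i,4]<100: continue
    q=w[(lab[1].ravel()==i)];print(lab[2][i,4],cv2.minAreaRect((q[:,:2]*1000).astype(np.float32)))
q=w[m];print("all",cv2.minAreaRect((q[:,:2]*1000).astype(np.float32)),np.median(q[:,2]))
r.set_gripper(0.0,30)
a=-0.16;Q=[np.cos(a/2),np.sin(a/2),0,0]
print(r.solve_ik([.5415,-.0215,.16],Q))
r.move_pose([.45,-.0215+.0,.23],Q)
r.move_linear([.5415,-.0215,.14],vel=.15)
print(r.current_ee_pos(),r.current_opening(),r.current_time_s(),r.current_wrist_force())
save(r.get_image("side"),"s1.png")
E
```

```text
1648 ((577.5546875, 40.14631652832031), (53.891204833984375, 92.37258911132812), 81.96759033203125)
1648 ((568.3704833984375, -25.288414001464844), (54.28661346435547, 92.75318908691406), 81.91272735595703)
1659 ((559.1058349609375, -91.04962158203125), (55.066497802734375, 92.63968658447266), 81.87181091308594)
all ((568.3074340820312, -25.754600524902344), (186.9801788330078, 92.7345199584961), 81.95982360839844) 0.10090399419747631
[-0.1073  0.3512  1.6266 -0.      1.1638  1.6235]
[ 0.5414 -0.0216  0.1405] 4.217153807709888e-05 4.5083 [ 1.089  -0.0113 -0.214 ]
```

View pics/s1.png

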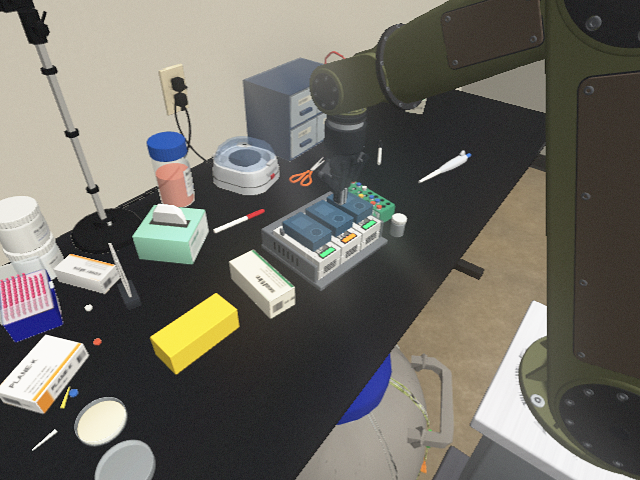

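The picture shows the closed fingers over the middle hood, at about (338,200). The hood-top rectangles fit 54x92 mm with yaw -0.141 and give a press mark at (.5407,-.0214), which agrees with the networks. Pressing now.

```bash
python3 - <<'E'
from h import *
np.set_printoptions(precision=4,suppress=True)
a=-0.141;Q=[np.cos(a/2),np.sin(a/2),0,0]
r.move_linear([.5407,-.0214,.112],rot=Q,vel=.1)
f=r.move_linear([.5407,-.0214,.090],vel=.02,f_stop=8)
print(f,r.current_ee_pos(),r.current_wrist_force())
r.dwell(.1);print(r.current_ee_pos(),r.current_wrist_force())
r.move_linear([.49,-.0143,.16],vel=.25)
r.move_linear([.40,-.0017,.24],vel=.25)
t=r.current_time_s()
r.dwell(2.9-0.7)
p=r.get_image("top");save(p,"t2.png")
print(r.current_time_s(),t)
for c in("top","side"):
    q=p if c=="top" else r.get_image(c)
    if c=="side":save(q,"s2.png")
    for d in r.place_of(q,"tube_top")[:3]: print(c,d["conf"],d["uv"],at_depth(q,d["uv"]),at_z(q,d["uv"],.089))
A=cv2.imread("pics/t2.png")[150:310,290:490];B=cv2.imread("pics/s2.png")[170:310,240:440]
cv2.imwrite("pics/c2.png",cv2.vconcat([cv2.resize(A,(400,320)),cv2.resize(B,(400,280))]))
E
```

```text
True [ 0.5405 -0.0213  0.0954] [-2.3576 -0.1309  7.7857]
[ 0.5405 -0.0213  0.0954] [-2.8615  1.0692  7.6183]
9.2667 7.0167
top 0.5 [372.3, 212.5] [ 0.5577 -0.0272  0.0883] [ 0.5576 -0.0271  0.089 ]
side 0.54 [333.0, 221.5] [ 0.556  -0.0273  0.0807] [ 0.5501 -0.0182  0.089 ]
```

View pics/c2.png

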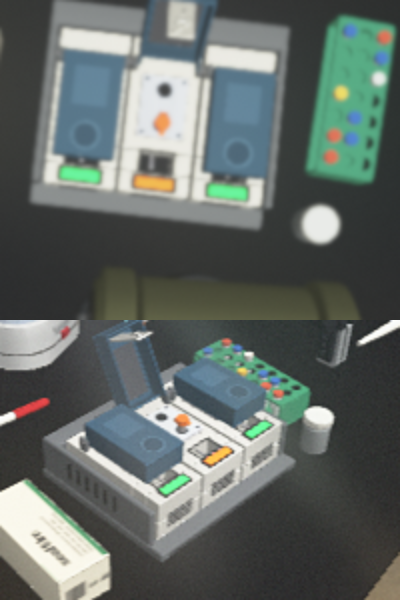

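The hood stands open and both green bays are shut. The orange cap is at top pixel (371,212), where the hood geometry puts it to within 4 mm. I wait a little longer for the second's hold, then push the tube down.

```bash
python3 - <<'E'
from h import *
np.set_printoptions(precision=4,suppress=True)
r.dwell(1.5)
x,y=.5602,-.0253
r.move_linear([x-.04,y+.006,.17],vel=.15)
r.move_linear([x,y,.12],vel=.1)
r.move_linear([x,y,.098],vel=.05)
print(r.current_wrist_force())
f=r.move_linear([x,y,.074],vel=.015,f_stop=18)
print(f,r.current_ee_pos(),r.current_wrist_force())
r.dwell(.3);print(r.current_ee_pos(),r.current_wrist_force())
r.move_linear([x,y,.125],vel=.08)
r.move_linear([x-.06,y+.008,.18],vel=.15)
r.move_linear([.40,-.0017,.24],vel=.2)
print(r.current_time_s())
p=r.get_image("top");save(p,"t3.png");q=r.get_image("side");save(q,"s3.png")
for d in r.place_of(p,"tube_top")[:1]: print(d["conf"],d["uv"],at_depth(p,d["uv"]))
A=cv2.imread("pics/t3.png")[150:310,290:490];B=cv2.imread("pics/s3.png")[170:310,240:440]
cv2.imwrite("pics/c3.png",cv2.vconcat([cv2.resize(A,(400,320)),cv2.resize(B,(400,280))]))
E
```

```text
[-1.3371 -0.5457  0.4163]
True [ 0.5603 -0.0253  0.079 ] [-3.2756 -1.0297  8.1115]
[ 0.5603 -0.0253  0.0789] [-3.8399  0.381   8.0307]
17.0417
0.49 [373.0, 211.9] [ 0.56   -0.0296  0.0782]
```

View pics/c3.png

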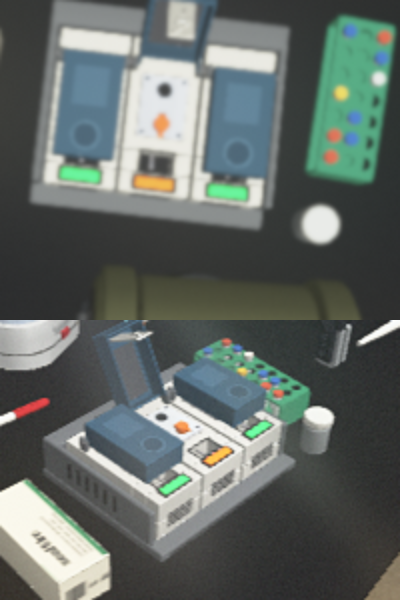

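The tube is fully down: TCP stopped hard at 0.079, and the cap top reads 0.078 in the picture. The hood is open, the green bays are shut and nothing else has moved.

```bash
python3 -c "
from cell import r
print(r.close_job())"
```

```text
the job is handed in; nothing more can be done
None
```

The job is handed in: I pressed the amber hood once and it sprang open and stayed open, then pushed the tube fully down (stopped hard at 79 mm), with both green bays still shut and nothing else moved; no verdict came back.

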